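# Tip the belt-buckle plate face down onto the rubber pad

### The arm

A 6-joint arm with a two-finger parallel gripper is mounted at the origin on the work surface. World frame = base frame: x ahead of the robot, y to its left, z up, the work surface at z = 0. Lengths are in mm, angles in rad, forces in N, time in s.
With the tool pointing down it reaches from about 400 to 925 mm from the base axis. Payload 12.5 kg.
Tool frame: the origin (TCP) lies at the centre of the arm's flange, where the gripper is bolted on; the fingertips stand 190 mm ahead of it and the grasp point (between the pads) lies 171 mm ahead of it; z points along the fingers, y is the line along which they close (so a half turn about z gives the same grasp; the last joint's range is limited). The gripper opens to 95 mm and grips with 3 to 60 N. Pads are 20 mm wide; open, the fingers measure 119 mm over their backs; the gripper's body (75 mm by 180 mm) begins 59 mm behind the grasp point.
Start: joints at [1.193, 0.491, 1.559, -0, 1.092, -0.106], TCP at [167.767, 602.062, 404.761] pointing down, gripper open.
Joint ranges: [-3.1, 3.1], [-0.84, 2.19], [0.05, 2.79], [-1.13, 4.28], [0.06, 2.93], [-2.69, 2.69]. Speed limits (rad/s): [2.22, 2.22, 2.79, 3.14, 3.14, 3.14].

### API

Orientations are given as [roll, pitch, yaw] about the fixed x, y, z axes, in that order (R = Rz(yaw) Ry(pitch) Rx(roll)).
In Python, from cell import env, read_camera, search_frame, cut_out gives the robot as it stands. The module is installed in compiled form; this text tells all that it offers.
- The arm moves only by the tool move_arm, never from a script. Its argument "commands" is a list of rows, each a list of 3 entries, a list of its own where there are three numbers: the shift along the world's x, y, z normalised to -1 to 1, where 1 is 0.03 m, then the turn about the world's z normalised to -1 to 1, where 1 is 0.08 rad, then the opening, from -1 (shut) to 1 (fully open), so that 0 is half open. A call has 1 to 20 rows; each row shifts and turns the commanded pose from where the row before left it; what a row does not reach is not made up. A row lasts 1/12 s, in which the tool goes at most 41.7 mm and 7.16 degrees, less where a joint would pass 70% of its speed; a pose out of reach is approached as far as the arm can. A call with a number of a shift or a turn outside -1 to 1 is refused whole. A call with a gripper value outside its range is refused whole. The fingers move at their own pace and stop on an object; the grip force is fixed at half the most. Time passes only in rows, so rows that do not move let the fingers close. It gives the time, the measured TCP pose, the force, the opening and the grip force at its end, in the units of the state.
- env.state(): the state, without advancing time (a new reading comes with each control period).
- read_camera(name): name is "scene" or "top" or "wrist"; returns a dict with "image" (384x512x3 uint8, red, green, blue), "fx", "fy", "cx", "cy" (pixels), "rvec" (rotation vector, rad) and "tvec" (3), from world to camera coordinates, as OpenCV has them. Camera axes: x right, y down, z forward; pixel columns grow to the right and rows downward; lengths in mm; the calibration is good to about 2 mm. A picture is of the moment at which its call begins. There is no depth.
- env.job_done(): hands the job in; it is judged then, once.
Trained networks look in a picture, given as the dict that the camera call returned (one of the last four; its "shot" number tells which), for a name from the list of things; names that differ only in an ending like _2 or _b are one class to them, and where a whole thing is asked for, a point or a joint stands for the part that bears it (a point fixed in the world has none). Each returns a list of dicts, best first, with "confidence" (0 to 1); they miss things now and then, are a little off and sometimes report something else, mostly with a low value. They report only what shows in the picture. A call takes as long as a camera call. They do not tell look-alikes from the thing itself.
- search_frame(thing, picture): "at" ([column, row] in pixels, amid what is visible of it).
- cut_out(thing, picture): "region" (384x512 bool, what is visible of it) and "at" ([column, row] in pixels, amid what is visible of it).
The state is a dict: "t": time; "joints": joint angles; "qvel": joint speeds; "tau": joint torques, N m; "eef_pos": TCP position; "tcp_rot": TCP orientation; "ft_force": force on the tool from outside, world axes, zero at the start; "moment": the same for the moment, N m; "opening": opening from 0.0 (shut) to 1.0 (fully open); "grip_force": force on a finger pad.
Only numpy, scipy, OpenCV 4.12 (cv2) and the standard library are available. Lean on these libraries where they do the work, as an engineer would, in place of code of your own. Each camera call takes 0.05 s, during which the arm holds its last target. There are 200 camera calls.

### The job

Turn the rectangular brass belt-buckle plate inlaid face down on the black rubber pad, ready for marking out its back: with the fingertips push it flat over the bench until a long side is up against the near edge of the pad, then push and raise the opposite long side so that it tips up at that edge and flips over onto the pad. Then push it on until the whole plate lies flat on the pad, and move clear. Do not pinch it or lift it clear of bench and pad, push gently, and leave the mug, bottle, hammer and round blank where they are.

Things in the scene. Friction and masses are not known exactly. Their poses are not given: they have to be found in the camera images.
- buckle: flat brass belt-buckle plate, 62 mm along x, 92 mm along y, 5 mm thick, corners rounded to 10 mm, 0.15 to 0.3 kg, loose. Starts flat on the bench on the robot's side of the pad, its centre 56 to 88 mm from the pad's near edge, within 0.4 rad of square, +x long edge towards the pad. Origin: centre of the plain back face; z points out of the front (thin white-metal inlay lines and disc), up at the start, down at the end
- corner_a (a point): end of the straight part of the buckle plate's +x long edge, towards its +y end, at mid thickness: (31, 36, 2.5) mm in the buckle plate's frame
- corner_b (a point): end of the straight part of the buckle plate's +x long edge, towards its -y end, at mid thickness: (31, -36, 2.5) mm in the buckle plate's frame
- corner_c (a point): end of the straight part of the buckle plate's -x long edge, towards its +y end, at mid thickness: (-31, 36, 2.5) mm in the buckle plate's frame
- corner_d (a point): end of the straight part of the buckle plate's -x long edge, towards its -y end, at mid thickness: (-31, -36, 2.5) mm in the buckle plate's frame
- pad: black rubber bench pad, 140 mm along its x, 180 mm along its y, 10 mm thick, with upright sides, fixed to the bench. Origin: centre of its underside, at bench height (z = 0); x points away from the robot, square to the near edge
- pad_edge (a point): middle of the pad's top near edge (the one facing the robot): (-70, 0, 10) mm in the pad's frame; the edge runs along the pad's y. It stops the pushed plate; a fingertip leaning on the plate's opposite edge with some 5 to 10 N then raises that edge by friction as it rises along an arc about the pad's foot. Past upright the plate falls onto the pad, overhanging this edge by about 10 mm
- mug: black mug, 80 mm across, 95 mm high, with a handle; bystander; origin at the centre of its foot
- dropper: small white dropper bottle, 34 mm across, 85 mm high; bystander; origin at the centre of its foot
- hammer: hammer lying on the bench, 250 mm long; bystander; origin under its middle
- blank: round brass blank, 44 mm across, 5 mm thick, flat on the bench; bystander, not to be turned over; origin at the centre of its underside
Not all that is in view belongs to the job. Leave any red look-alike of the buckle alone. There is more than one size of the pad; the job needs the larger.

How it is judged:
By the outcome, as a careful person would: the job done as asked, in the order asked, and still so for the second after the job is handed in, with the robot touching nothing.
It also fails if it takes over 64 s, if anything falls off the work surface, if the arm or the gripper's body presses on something with over 40 N, if the wrist force passes 120 N, or if a joint passes its speed limit or range.

## Working session

There is one attempt and no reset: what is moved stays moved. The work goes in short steps, Python scripts to look and compute and a tool call to move; the robot and the scene stay as the last step left them, time stands still between calls to the robot, and variables do not carry over. Pictures are saved under pics/ and viewed, at most 10 in all, crops included, and the job is handed in when it is done.

Besides the shell and the picture viewer there is one more tool, called after ">>>" by a JSON object that holds its "method" and its "body". move_arm: Moves the arm, as the interface text tells. Its arguments: {"type":"object","properties":{"commands":{"type":"array","items":{"type":"array"}}},"required":["commands"]}

```bash
mkdir -p pics; cat > h.py <<'E'
import numpy as np, cv2
from cell import env, read_camera, search_frame, cut_out
def save(p,n): cv2.imwrite('pics/'+n,p['image'][:,:,::-1])
def proj(p,P):
    K=np.array([[p['fx'],0,p['cx']],[0,p['fy'],p['cy']],[0,0,1.]])
    return cv2.projectPoints(np.array(P,float).reshape(-1,1,3),np.array(p['rvec'],float),np.array(p['tvec'],float),K,None)[0].reshape(-1,2)
def ray(p,uv,z):
    R=cv2.Rodrigues(np.array(p['rvec'],float))[0]; t=np.array(p['tvec'],float).ravel()
    c=-R.T@t; uv=np.atleast_2d(uv).astype(float)
    d=np.c_[(uv[:,0]-p['cx'])/p['fx'],(uv[:,1]-p['cy'])/p['fy'],np.ones(len(uv))]@R
    s=(z-c[2])/d[:,2]; return c+s[:,None]*d
E
python3 - <<'E'
from h import *
import numpy as np
np.set_printoptions(precision=1,suppress=True)
ims=[]
for n in ["top","scene"]:
    p=read_camera(n); ims.append(p['image'])
    save(p,n+'1.png')
    for t in ["buckle","pad","mug","dropper","hammer","blank"]:
        for d in cut_out(t,p)[:3]:
            r=d['region'].astype(np.uint8)
            cs=max(cv2.findContours(r,0,2)[0],key=cv2.contourArea)
            z={'buckle':5,'pad':10}.get(t,0)
            q=ray(p,cs[:,0],z)[:,:2].astype(np.float32)
            mr=cv2.minAreaRect(q)
            print(n,t,round(d['confidence'],2),np.array(d['at']),np.array(mr[0]),np.array(mr[1]),round(mr[2],1))
s=env.state();print(s['t'],s['eef_pos'],s['tcp_rot'],s['ft_force'],s['opening'])
E
```

```text
top buckle 0.91 [226.2 287.4] [351.3  97.5] [62.4 92.3] 28.9
top buckle 0.79 [242.1 214.9] [521.5  68. ] [92.6 62.4] 82.4
top buckle 0.78 [292.1 255.6] [431.7 -52.4] [92.6 63.3] 37.5
top pad 0.95 [238.9 156.9] [666.7  69.7] [183.5 143.7] 88.3
top pad 0.78 [158.5 112.5] [791.2 271.9] [142.6 110.7] 70.7
top mug 0.82 [319.6 166.4] [ 636.5 -121.6] [ 87.4 122.3] 25.9
top dropper 0.46 [165.6 165.3] [649.3 255.1] [43.1 35.3] 89.3
top hammer 0.91 [342.6 174.2] [ 603.9 -187.4] [ 88.9 254.9] 88.6
top hammer 0.55 [238.6 158.1] [667.2  71.8] [181.8 144.5] 87.2
top blank 0.65 [179.6 202.8] [552.8 218.2] [42.2 39.8] 0.2
scene buckle 0.73 [264.3 164.4] [432.9 -47.4] [96.3 57.7] 35.9
scene buckle 0.67 [283.3 200.8] [521.4  70.9] [94.2 66.2] 82.6
scene buckle 0.6 [324.8 173.1] [351.3 101.5] [68.3 92.1] 27.5
scene pad 0.74 [292.9 339.7] [792.6 275.1] [145.5 114.2] 70.6
scene pad 0.67 [322.6 259.5] [618.5 238.1] [96.6 37.7] 24.0
scene pad 0.66 [243.  238.4] [668.8  75.2] [187.3 149.2] 87.1
scene mug 0.66 [193.6 176.2] [ 569.5 -165.2] [216.5 128.4] 55.6
scene dropper 0.94 [321.4 260.3] [611.2 235.3] [97.7 37.9] 20.2
scene hammer 0.97 [162.  189.7] [ 691.1 -188.4] [109.3  97.4] 55.7
scene blank 0.53 [332.5 239.8] [545.4 216.9] [40.8 43.3] 10.6
0.7 [167.8 602.1 404.8] [3.1 0.  2.9] [ 1.4 -0.3 -0. ] 1.0010280963639242
```

View pics/top1.png

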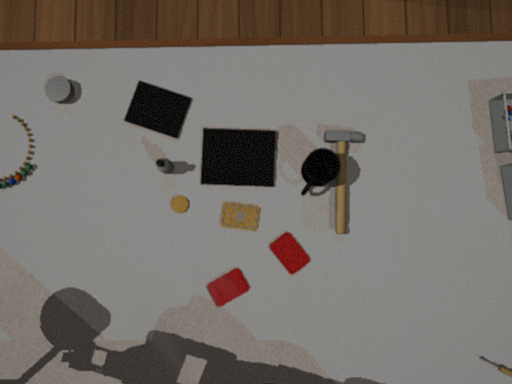

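View pics/scene1.png

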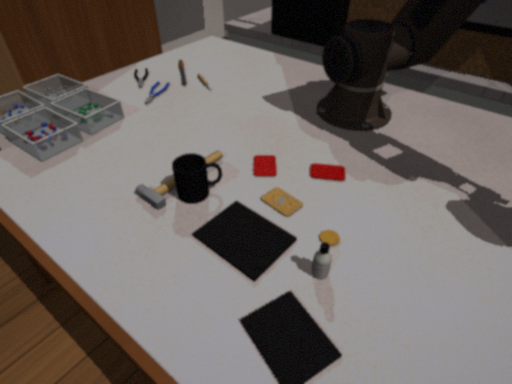

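The top view shows the brass plate with white inlay at pixel (240,215). The candidates for it are:
- red look-alikes at (228,287) and (291,254)
- the round blank at (180,204)

The larger pad is at (239,157) and the smaller, tilted one at (158,110). The scene view agrees: brass plate at (282,202), large pad at (243,238). I choose the brass plate and will check it in a crop.

```bash
python3 - <<'E'
from h import *
np.set_printoptions(precision=2,suppress=True)
p=read_camera("top")
c=p['image'][115:245,180:300,::-1]; cv2.imwrite('pics/crop.png',cv2.resize(c,None,fx=4.5,fy=4.5,interpolation=2))
for t,z in (("buckle",5),("pad",10)):
    for d in cut_out(t,p):
        at=np.array(d['at'])
        if abs(at-(np.array([240,215]) if z==5 else np.array([239,157]))).max()>12: continue
        cs=max(cv2.findContours(d['region'].astype(np.uint8),0,1)[0],key=cv2.contourArea)
        q=ray(p,cs[:,0],z)[:,:2].astype(np.float32); mr=cv2.minAreaRect(q)
        print(t,mr, cv2.boxPoints(mr).tolist())
s=env.state();print(s['tcp_rot'],s['joints'],p['tvec'])
E
```

```text
buckle ((521.193603515625, 67.03242492675781), (94.02261352539062, 61.75118637084961), 82.69219970703125) [[484.5889892578125, 24.330352783203125], [545.838623046875, 16.47562026977539], [557.7982177734375, 109.7344970703125], [496.548583984375, 117.5892333984375]]
pad ((666.549072265625, 71.13629150390625), (179.8267822265625, 140.64085388183594), 87.3018798828125) [[592.0740356445312, -15.367179870605469], [732.5590209960938, -21.98766326904297], [741.0241088867188, 157.6397705078125], [600.5391235351562, 164.26025390625]]
[3.14 0.   2.87] [ 1.19  0.49  1.56 -0.    1.09 -0.11] [ 41.9  587.27 923.  ]
```

View pics/crop.png

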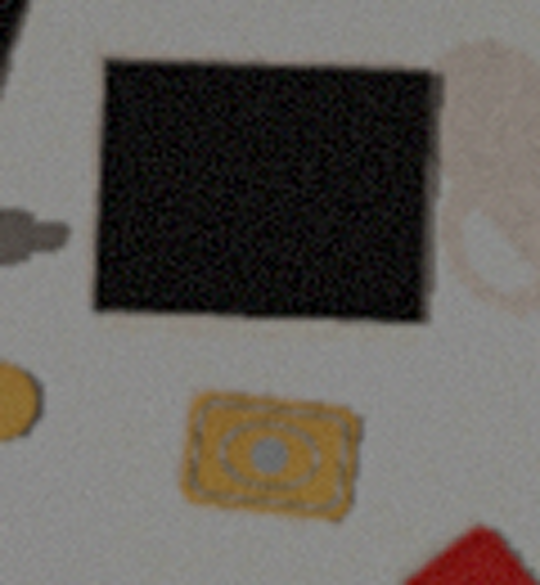

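The crop confirms it: gold plate with inlay lines and a white disc, its far long edge towards the large pad, about 7° off square. Moving in behind it.

>>> {"method": "move_arm", "body": {"commands": [[[0.5, -0.985, -0.19], 0.16, -0.2], [[0.5, -0.985, -0.19], 0.16, -0.2], [[0.5, -0.985, -0.19], 0.16, -0.2], [[0.5, -0.985, -0.19], 0.16, -0.2], [[0.5, -0.985, -0.19], 0.16, -0.2], [[0.5, -0.985, -0.19], 0.16, -0.2], [[0.5, -0.985, -0.19], 0.16, -0.2], [[0.5, -0.985, -0.19], 0.16, -0.2], [[0.5, -0.985, -0.19], 0.16, -0.2], [[0.5, -0.985, -0.19], 0.16, -0.2], [[0.5, -0.985, -0.19], 0.16, -0.2], [[0.5, -0.985, -0.19], 0.16, -0.2], [[0.5, -0.985, -0.19], 0.16, -0.2], [[0.5, -0.985, -0.19], 0.16, -0.2], [[0.5, -0.985, -0.19], 0.16, -0.2], [[0.5, -0.985, -0.19], 0.16, -0.2], [[0.5, -0.985, -0.19], 0.16, -0.2], [[0.5, -0.985, -0.19], 0.16, -0.2], [[0, 0, 0], 0, -0.2], [[0, 0, 0], 0, -0.2]]}}

```text
t: 2.52
eef_pos: [438.3, 68.9, 301.9]
tcp_rot: [3.142, -0.0, 3.097]
ft_force: [-0.2, 0.5, 0.2]
opening: 0.401
grip_force: 0.0
```

>>> {"method": "move_arm", "body": {"commands": [[[0.8, 0, 0], 0, -0.2], [[0, 0, 0], 0, -0.2], [[0, 0, 0], 0, -0.2]]}}

```text
t: 2.77
eef_pos: [461.7, 71.0, 302.3]
tcp_rot: [3.141, 0.0, 3.101]
ft_force: [-1.0, 0.2, -1.2]
opening: 0.399
grip_force: 0.0
```

```bash
python3 - <<'E'
from h import *
np.set_printoptions(precision=2,suppress=True)
p=read_camera("wrist"); save(p,'w1.png')
for t,z in (("buckle",5),("pad",10)):
    for d in cut_out(t,p):
        cs=max(cv2.findContours(d['region'].astype(np.uint8),0,1)[0],key=cv2.contourArea)
        q=ray(p,cs[:,0],z)[:,:2].astype(np.float32); mr=cv2.minAreaRect(q)
        print(t,round(d['confidence'],2),mr, np.array(cv2.boxPoints(mr)).tolist())
print(env.state()['eef_pos'])
E
```

```text
buckle 0.96 ((347.58697509765625, 97.98934936523438), (62.21174621582031, 92.49691009521484), 28.975311279296875) [[297.97039794921875, 123.38011932373047], [342.7789306640625, 42.461177825927734], [397.20355224609375, 72.59857940673828], [352.39501953125, 153.51751708984375]]
buckle 0.69 ((428.611083984375, -51.808502197265625), (92.45196533203125, 63.57786178588867), 38.29645538330078) [[372.6316833496094, -55.507728576660156], [412.0328063964844, -105.40457916259766], [484.5904846191406, -48.109275817871094], [445.1893615722656, 1.7875747680664062]]
buckle 0.63 ((502.7579345703125, 67.95681762695312), (63.9795036315918, 35.92046356201172), 87.68572998046875) [[483.52056884765625, 36.71839904785156], [519.4117431640625, 35.267913818359375], [521.9953002929688, 99.19523620605469], [486.1041259765625, 100.64572143554688]]
[460.93  70.85 302.23]
```

View pics/w1.png

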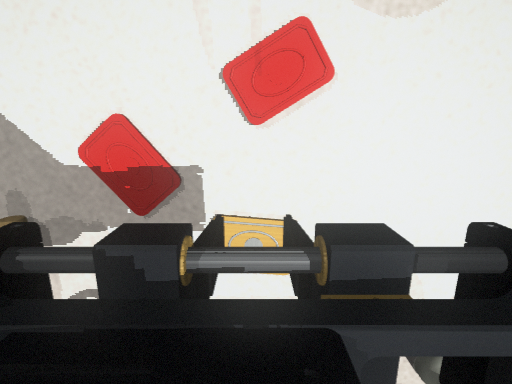

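The wrist view shows the red plates at (130,165) and (280,70), well away from the fingers. The brass plate's near edge, at (250,215), lies just ahead of the fingertips. Descending behind it.

>>> {"method": "move_arm", "body": {"commands": [[[0, 0, -0.8], 0, -0.2], [[0, 0, -0.8], 0, -0.2], [[0, 0, -0.8], 0, -0.2], [[0, 0, -0.6], 0, -0.2], [[0, 0, -0.4], 0, -0.2], [[0, 0, -0.2], 0, -0.2], [[0, 0, 0], 0, -0.2], [[0, 0, 0], 0, -0.2]]}}

```text
t: 3.58
eef_pos: [461.6, 70.4, 194.5]
tcp_rot: [3.142, -0.0, 3.101]
ft_force: [-0.1, 0.9, 0.2]
opening: 0.403
grip_force: 0.0
```

>>> {"method": "move_arm", "body": {"commands": [[[0.07, 0, -0.07], 0, -0.2], [[0.07, -0.003, 0], 0, -0.2], [[0.07, -0.003, 0], 0, -0.2], [[0.07, -0.003, 0], 0, -0.2], [[0.07, -0.003, 0], 0, -0.2], [[0.07, -0.003, 0], 0, -0.2], [[0.07, -0.003, 0], 0, -0.2], [[0.07, -0.003, 0], 0, -0.2], [[0.07, -0.003, 0], 0, -0.2], [[0.07, -0.003, 0], 0, -0.2], [[0.07, -0.003, 0], 0, -0.2], [[0.07, -0.003, 0], 0, -0.2], [[0.07, -0.003, 0], 0, -0.2], [[0.07, -0.003, 0], 0, -0.2], [[0.07, -0.003, 0], 0, -0.2], [[0.07, -0.003, 0], 0, -0.2], [[0.07, -0.003, 0], 0, -0.2], [[0.07, -0.003, 0], 0, -0.2], [[0.07, -0.003, 0], 0, -0.2], [[0.07, -0.003, 0], 0, -0.2]]}}

```text
t: 5.25
eef_pos: [504.0, 68.4, 192.1]
tcp_rot: [3.141, 0.0, 3.1]
ft_force: [0.1, 0.2, -0.9]
opening: 0.398
grip_force: 0.7
```

```bash
python3 - <<'E'
from h import *
p=read_camera("top")
cv2.imwrite('pics/c2.png',cv2.resize(p['image'][115:255,170:310,::-1],None,fx=4,fy=4,interpolation=2))
for t,z in (("buckle",5),):
    for d in cut_out(t,p):
        cs=max(cv2.findContours(d['region'].astype(np.uint8),0,1)[0],key=cv2.contourArea)
        q=ray(p,cs[:,0],z)[:,:2].astype(np.float32); mr=cv2.minAreaRect(q)
        print(t,round(d['confidence'],2),mr, np.array(cv2.boxPoints(mr)).tolist())
print(env.state()['eef_pos'],env.state()['ft_force'])
E
```

```text
buckle 0.88 ((431.763671875, -51.54887390136719), (90.68317413330078, 62.71785354614258), 37.965782165527344) [[376.72564697265625, -54.71990203857422], [415.30908203125, -104.16529846191406], [486.80169677734375, -48.377845764160156], [448.21826171875, 1.0675506591796875]]
buckle 0.74 ((572.5331420898438, 69.0660171508789), (88.56463623046875, 18.61871337890625), 87.33210754394531) [[561.1726684570312, 25.2650146484375], [579.7711791992188, 24.39837646484375], [583.8936157226562, 112.86701965332031], [565.2951049804688, 113.73365783691406]]
buckle 0.58 ((666.4136962890625, 71.60621643066406), (181.24705505371094, 144.24752807617188), 86.69652557373047) [[589.1876220703125, -14.710624694824219], [733.1954345703125, -23.02281951904297], [743.6397705078125, 157.92306518554688], [599.6319580078125, 166.23526000976562]]
[504.18723835  68.42889854 192.09721177] [ 0.27480316  0.31833989 -0.07959386]
```

View pics/c2.png

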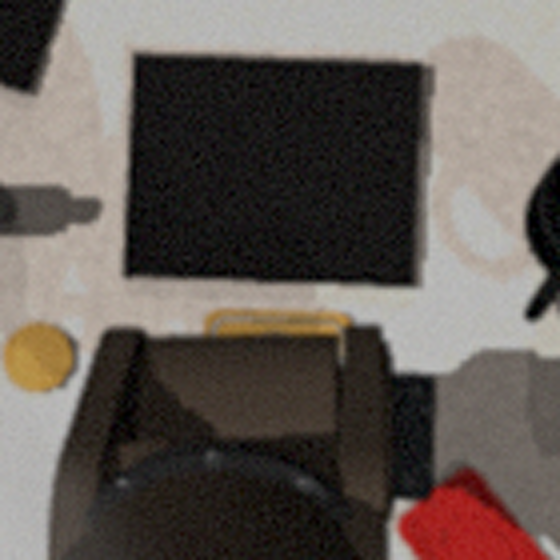

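The plate lies parallel to the pad, its far edge at about (278,322) in the crop, some 14 mm short of the pad.

>>> {"method": "move_arm", "body": {"commands": [[[0.05, -0.002, 0], 0, -0.2], [[0.05, -0.002, 0], 0, -0.2], [[0.05, -0.002, 0], 0, -0.2], [[0.05, -0.002, 0], 0, -0.2], [[0.05, -0.002, 0], 0, -0.2], [[0.05, -0.002, 0], 0, -0.2], [[0.05, -0.002, 0], 0, -0.2], [[0.05, -0.002, 0], 0, -0.2], [[0.03, -0.001, 0], 0, -0.2]]}}

```text
t: 6.1
eef_pos: [516.9, 67.9, 192.1]
tcp_rot: [3.142, 0.0, 3.1]
ft_force: [-0.9, 0.8, 0.4]
opening: 0.4
grip_force: 0.9
```

>>> {"method": "move_arm", "body": {"commands": [[[0.02, 0, 0], 0, -0.2], [[0.02, 0, 0], 0, -0.2]]}}

```text
t: 6.27
eef_pos: [517.9, 67.9, 192.1]
tcp_rot: [3.142, -0.0, 3.1]
ft_force: [-2.4, 0.1, 1.4]
opening: 0.397
grip_force: 0.9
```

>>> {"method": "move_arm", "body": {"commands": [[[0.02, 0, 0], 0, -0.2], [[0.01, 0, 0], 0, -0.2]]}}

```text
t: 6.43
eef_pos: [518.8, 68.0, 192.1]
tcp_rot: [3.142, 0.0, 3.1]
ft_force: [-1.9, 0.7, 1.0]
opening: 0.402
grip_force: 0.9
```

>>> {"method": "move_arm", "body": {"commands": [[[0.02, 0, 0], 0, -0.2], [[0.01, 0, 0], 0, -0.2]]}}

```text
t: 6.6
eef_pos: [519.7, 68.0, 192.1]
tcp_rot: [3.142, 0.0, 3.1]
ft_force: [-2.1, -0.2, 0.5]
opening: 0.399
grip_force: 0.8
```

>>> {"method": "move_arm", "body": {"commands": [[[0.02, 0, 0], 0, -0.2], [[0.01, 0, 0], 0, -0.2]]}}

```text
t: 6.77
eef_pos: [520.6, 67.9, 192.1]
tcp_rot: [3.141, 0.0, 3.1]
ft_force: [-1.4, 0.1, 0.6]
opening: 0.403
grip_force: 0.9
```

>>> {"method": "move_arm", "body": {"commands": [[[0.02, 0, 0], 0, -0.2], [[0.01, 0, 0], 0, -0.2]]}}

```text
t: 6.93
eef_pos: [521.4, 67.9, 192.0]
tcp_rot: [3.142, -0.001, 3.1]
ft_force: [-4.1, 0.1, 1.3]
opening: 0.402
grip_force: 1.8
```

>>> {"method": "move_arm", "body": {"commands": [[[0.02, 0, 0], 0, -0.2], [[0.01, 0, 0], 0, -0.2]]}}

```text
t: 7.1
eef_pos: [521.8, 68.0, 192.0]
tcp_rot: [3.142, -0.002, 3.1]
ft_force: [-6.9, -0.9, 3.3]
opening: 0.399
grip_force: 3.4
```

>>> {"method": "move_arm", "body": {"commands": [[[0.02, 0, 0], 0, -0.2], [[0.01, 0, 0], 0, -0.2]]}}

```text
t: 7.27
eef_pos: [522.3, 68.0, 191.9]
tcp_rot: [-3.142, -0.004, 3.1]
ft_force: [-9.3, 0.5, 6.5]
opening: 0.399
grip_force: 4.9
```

Contact with the pad shows at TCP x ≈ 521.2. I'll back off slightly, lower the tips closer to the bench so they catch the plate's bottom corner, and lean on it again.

>>> {"method": "move_arm", "body": {"commands": [[[-0.12, 0, 0], 0, -0.2], [[0, 0, -0.04], 0, -0.2], [[0, 0, 0], 0, -0.2], [[0.06, 0, 0], 0, -0.2], [[0.05, 0, 0], 0, -0.2], [[0, 0, 0], 0, -0.2]]}}

```text
t: 7.77
eef_pos: [522.2, 68.0, 190.7]
tcp_rot: [-3.142, -0.004, 3.1]
ft_force: [-9.0, -0.2, 4.2]
opening: 0.401
grip_force: 4.0
```

>>> {"method": "move_arm", "body": {"commands": [[[0, 0, 0.05], 0, -0.2], [[0, 0, 0.05], 0, -0.2]]}}

```text
t: 7.93
eef_pos: [522.2, 68.0, 193.3]
tcp_rot: [3.142, -0.004, 3.1]
ft_force: [-6.0, 1.6, -1.4]
opening: 0.399
grip_force: 3.0
```

>>> {"method": "move_arm", "body": {"commands": [[[0, 0, 0.05], 0, -0.2], [[0, 0, 0.05], 0, -0.2]]}}

```text
t: 8.1
eef_pos: [522.2, 68.0, 196.4]
tcp_rot: [-3.142, -0.004, 3.1]
ft_force: [-5.3, 1.0, 0.2]
opening: 0.399
grip_force: 2.8
```

```bash
python3 - <<'E'
from h import *
p=read_camera("scene")
cv2.imwrite('pics/s2.png',cv2.resize(p['image'][130:290,190:380,::-1],None,fx=4,fy=3.7,interpolation=2))
s=env.state();print(s['eef_pos'],s['ft_force'],proj(p,[[521,68,0],[597,68,10]]))
E
```

```text
[522.25874163  68.00752604 196.6165742 ] [-6.05657192 -0.27044794 -1.30623027] [[280.28947565 201.57510923]
 [261.28437898 216.18453117]]
```

View pics/s2.png

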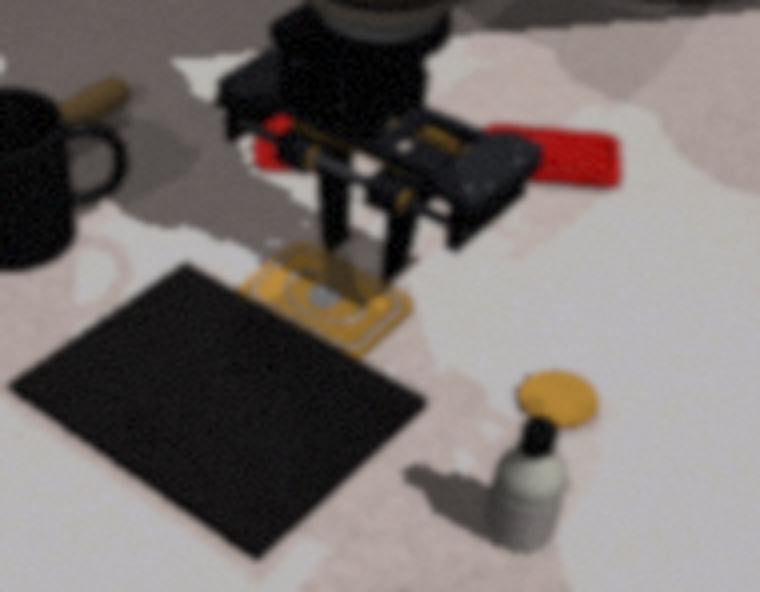

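The tips are at z ≈ 6.6 mm, above a flat plate's top face, and still feel 6 N, so the near long side is up and leaning on the fingers. Continuing along the arc.

>>> {"method": "move_arm", "body": {"commands": [[[0.01, 0, 0.05], 0, -0.2], [[0.01, 0, 0.05], 0, -0.2], [[0.01, 0, 0.05], 0, -0.2], [[0.01, 0, 0.05], 0, -0.2]]}}

```text
t: 8.48
eef_pos: [523.2, 68.0, 202.3]
tcp_rot: [-3.142, -0.005, 3.1]
ft_force: [-7.8, 0.5, -0.4]
opening: 0.399
grip_force: 3.9
```

>>> {"method": "move_arm", "body": {"commands": [[[0.01, 0, 0.05], 0, -0.2], [[0.01, 0, 0.05], 0, -0.2], [[0.015, 0, 0.05], 0, -0.2]]}}

```text
t: 8.73
eef_pos: [524.1, 68.0, 206.8]
tcp_rot: [-3.141, -0.005, 3.1]
ft_force: [-9.3, 0.2, 0.9]
opening: 0.398
grip_force: 4.4
```

>>> {"method": "move_arm", "body": {"commands": [[[0.01, 0, 0.05], 0, -0.2], [[0.01, 0, 0.05], 0, -0.2], [[0.01, 0, 0.05], 0, -0.2], [[0.015, 0, 0.05], 0, -0.2], [[0.015, 0, 0.05], 0, -0.2]]}}

```text
t: 9.15
eef_pos: [526.1, 68.0, 214.4]
tcp_rot: [-3.141, -0.005, 3.1]
ft_force: [-8.0, 0.7, 0.8]
opening: 0.4
grip_force: 3.9
```

>>> {"method": "move_arm", "body": {"commands": [[[0.02, 0, 0.05], 0, -0.2], [[0.02, 0, 0.05], 0, -0.2], [[0.02, 0, 0.05], 0, -0.2]]}}

```text
t: 9.4
eef_pos: [528.0, 68.0, 219.0]
tcp_rot: [-3.141, -0.004, 3.1]
ft_force: [-7.8, 0.5, 0.8]
opening: 0.4
grip_force: 3.6
```

>>> {"method": "move_arm", "body": {"commands": [[[0.024, 0, 0.05], 0, -0.2], [[0.024, 0, 0.05], 0, -0.2], [[0.026, 0, 0.05], 0, -0.2], [[0.027, 0, 0.05], 0, -0.2], [[0.03, 0, 0.05], 0, -0.2]]}}

```text
t: 9.82
eef_pos: [532.1, 67.9, 226.7]
tcp_rot: [-3.141, -0.003, 3.1]
ft_force: [-6.7, -1.2, 2.8]
opening: 0.398
grip_force: 3.5
```

>>> {"method": "move_arm", "body": {"commands": [[[0.033, -0.001, 0.05], 0, -0.2], [[0.035, -0.002, 0.05], 0, -0.2], [[0.037, -0.002, 0.05], 0, -0.2]]}}

```text
t: 10.07
eef_pos: [535.4, 67.8, 231.3]
tcp_rot: [-3.141, -0.003, 3.1]
ft_force: [-6.1, -0.7, 3.3]
opening: 0.404
grip_force: 3.3
```

>>> {"method": "move_arm", "body": {"commands": [[[0.04, -0.002, 0.05], 0, -0.2], [[0.044, -0.002, 0.05], 0, -0.2], [[0.047, -0.002, 0.05], 0, -0.2], [[0.05, -0.002, 0.05], 0, -0.2], [[0.053, -0.002, 0.05], 0, -0.2]]}}

```text
t: 10.48
eef_pos: [542.8, 67.5, 238.9]
tcp_rot: [-3.142, -0.001, 3.1]
ft_force: [-5.3, -0.2, 3.3]
opening: 0.399
grip_force: 2.9
```

```bash
python3 - <<'E'
from h import *
p=read_camera("scene")
cv2.imwrite('pics/s3.png',cv2.resize(p['image'][130:290,190:380,::-1],None,fx=4,fy=3.7,interpolation=2))
s=env.state();print(s['eef_pos'],s['ft_force'])
E
```

```text
[543.10319339  67.44379012 239.25609769] [-4.55376388 -0.70632374  5.02530114]
```

View pics/s3.png

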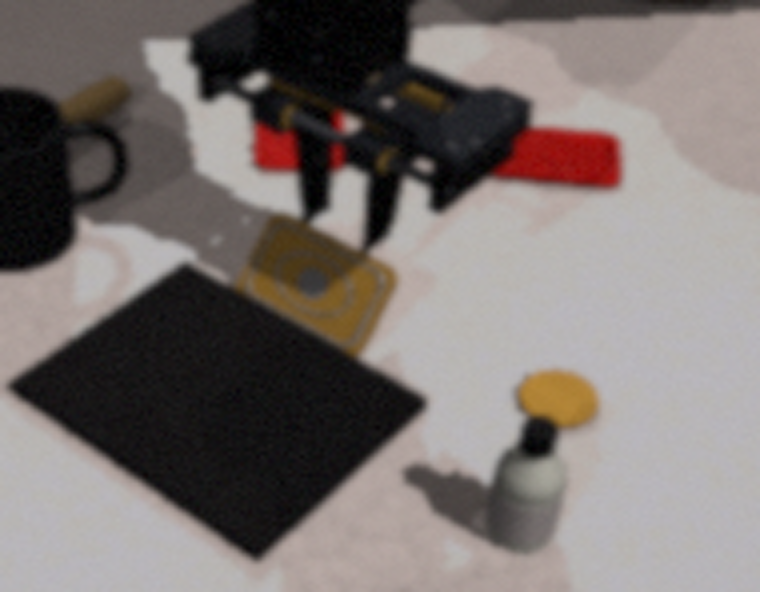

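The plate is tilted about 50° with its foot at the pad edge and its top edge at the fingertips, around (345,235). The force on the tool now points radially, so I'll follow the arc closely.

>>> {"method": "move_arm", "body": {"commands": [[[0.056, -0.002, 0.045], 0, -0.2], [[0.058, -0.002, 0.044], 0, -0.2], [[0.06, -0.002, 0.043], 0, -0.2], [[0.062, -0.002, 0.042], 0, -0.2]]}}

```text
t: 10.87
eef_pos: [550.2, 67.2, 244.3]
tcp_rot: [3.142, 0.0, 3.1]
ft_force: [-3.8, -1.3, 5.1]
opening: 0.404
grip_force: 2.7
```

>>> {"method": "move_arm", "body": {"commands": [[[0.065, -0.003, 0.037], 0, -0.2], [[0.066, -0.003, 0.034], 0, -0.2], [[0.067, -0.003, 0.031], 0, -0.2], [[0.068, -0.003, 0.028], 0, -0.2]]}}

```text
t: 11.2
eef_pos: [558.3, 66.9, 248.2]
tcp_rot: [3.141, 0.001, 3.1]
ft_force: [-2.9, 0.2, 4.8]
opening: 0.402
grip_force: 2.5
```

>>> {"method": "move_arm", "body": {"commands": [[[0.07, -0.003, 0.026], 0, -0.2], [[0.072, -0.003, 0.023], 0, -0.2], [[0.073, -0.003, 0.02], 0, -0.2], [[0.073, -0.003, 0.017], 0, -0.2]]}}

```text
t: 11.53
eef_pos: [567.0, 66.5, 250.7]
tcp_rot: [3.141, 0.001, 3.1]
ft_force: [-1.5, 0.3, 4.3]
opening: 0.402
grip_force: 2.2
```

>>> {"method": "move_arm", "body": {"commands": [[[0.075, -0.003, 0.015], 0, -0.2], [[0.076, -0.003, 0.012], 0, -0.2], [[0.076, -0.003, 0.009], 0, -0.2], [[0.076, -0.003, 0.006], 0, -0.2], [[0, 0, 0], 0, -0.2]]}}

```text
t: 11.95
eef_pos: [576.2, 66.1, 251.9]
tcp_rot: [3.141, 0.001, 3.1]
ft_force: [-0.7, -0.8, 3.9]
opening: 0.403
grip_force: 2.1
```

```bash
python3 - <<'E'
from h import *
p=read_camera("scene")
cv2.imwrite('pics/s4.png',cv2.resize(p['image'][130:290,190:380,::-1],None,fx=4,fy=3.7,interpolation=2))
s=env.state();print(s['eef_pos'],s['ft_force'])
E
```

```text
[575.95184034  66.14732354 251.81914449] [-0.88860626 -0.19022904  3.40456411]
```

View pics/s4.png

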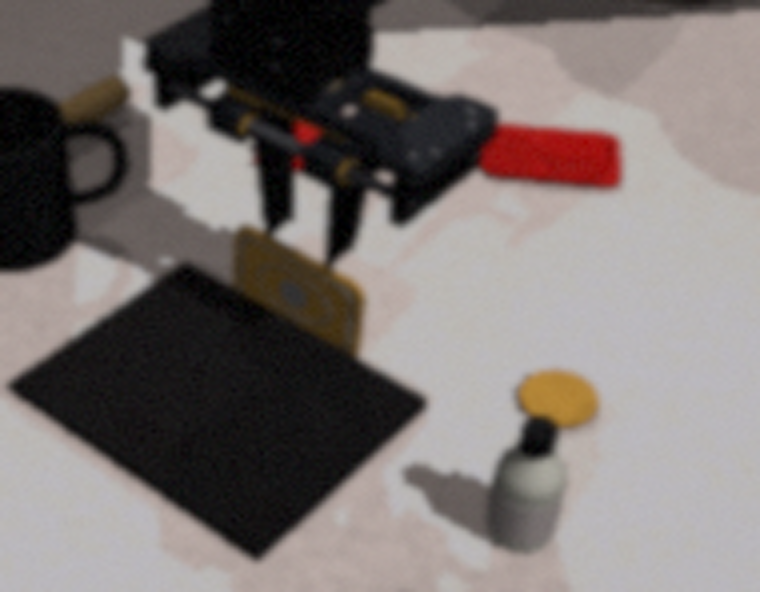

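The plate is almost upright against the pad, its top edge around (300,245), with the tips on that edge. Carrying it past upright.

>>> {"method": "move_arm", "body": {"commands": [[[0.06, -0.002, 0.003], 0, -0.2], [[0.06, -0.002, 0], 0, -0.2], [[0.06, -0.002, 0], 0, -0.2], [[0.06, -0.002, -0.003], 0, -0.2]]}}

```text
t: 12.33
eef_pos: [583.1, 65.9, 251.9]
tcp_rot: [3.141, 0.0, 3.1]
ft_force: [-0.1, -0.6, 6.2]
opening: 0.4
grip_force: 3.0
```

>>> {"method": "move_arm", "body": {"commands": [[[0.06, -0.002, -0.005], 0, -0.2], [[0.06, -0.002, -0.008], 0, -0.2], [[0.06, -0.002, -0.01], 0, -0.2]]}}

```text
t: 12.58
eef_pos: [588.7, 65.7, 251.4]
tcp_rot: [3.142, 0.001, 3.1]
ft_force: [0.2, -0.6, 6.3]
opening: 0.401
grip_force: 3.3
```

```bash
cat > fit.py <<'E'
from h import *
n=np.array([np.cos(-.045),np.sin(-.045),0]); l=np.array([-n[1],n[0],0])
def corners(th,x0):   # x0: bottom corner x offset from pad edge
    P=[]
    for u in (0,-62):
        for w in (0,5):
            a=x0+u*np.cos(th)+w*np.sin(th); z=-u*np.sin(th)+w*np.cos(th)
            for v in (-46,46):
                P.append(np.array([596.2,67.5,0])+n*a+l*v+[0,0,z])
    return P
p=read_camera("scene")
for d in cut_out("buckle",p):
    print(round(d['confidence'],2),d['at'])
    at=np.array(d['at'])
    if not (235<at[0]<300 and 185<at[1]<235): continue
    m=d['region']
    for dg in range(60,180,10):
        th=np.radians(dg); h=corners(th,-5*np.sin(th) if dg<=90 else -5)
        k=np.zeros(m.shape,np.uint8); cv2.fillConvexPoly(k,cv2.convexHull(proj(p,h).astype(np.int32)),1)
        k=k>0; print(dg,round((k&m).sum()/(k|m).sum(),2))
s=env.state();print(s['eef_pos'],s['ft_force'])
E
python3 fit.py
```

```text
0.77 [326.7, 171.5]
0.56 [262.6, 207.3]
60 0.42
70 0.44
80 0.53
90 0.62
100 0.65
110 0.37
120 0.12
130 0.0
140 0.0
150 0.0
160 0.0
170 0.0
[588.82438889  65.71648414 251.4010392 ] [-0.24614312 -1.13031514  5.81855096]
```

>>> {"method": "move_arm", "body": {"commands": [[[0.07, -0.003, 0], 0, -0.2], [[0.07, -0.003, 0], 0, -0.2], [[0.07, -0.003, 0], 0, -0.2], [[0.07, -0.003, 0], 0, -0.2]]}}

```text
t: 13.02
eef_pos: [596.8, 65.4, 250.8]
tcp_rot: [3.141, -0.001, 3.1]
ft_force: [0.5, -0.9, 1.2]
opening: 0.4
grip_force: 0.0
```

```bash
python3 fit.py
```

```text
0.79 [258.2, 208.9]
60 0.2
70 0.21
80 0.24
90 0.29
100 0.35
110 0.46
120 0.22
130 0.0
140 0.0
150 0.0
160 0.0
170 0.0
0.63 [325.8, 172.4]
[596.88476591  65.42832803 250.75173528] [ 0.27603874  0.98749612 -0.0196208 ]
```

>>> {"method": "move_arm", "body": {"commands": [[[0, 0, 0], 0, -0.2], [[0, 0, 0], 0, -0.2], [[0, 0, 0], 0, -0.2], [[0, 0, 0], 0, -0.2]]}}

```text
t: 13.45
eef_pos: [596.6, 65.4, 251.1]
tcp_rot: [3.142, -0.0, 3.1]
ft_force: [-0.7, -0.3, -0.8]
opening: 0.4
grip_force: 0.0
```

```bash
python3 - <<'E'
from h import *
p=read_camera("scene")
cv2.imwrite('pics/s5.png',cv2.resize(p['image'][130:290,190:380,::-1],None,fx=4,fy=3.7,interpolation=2))
for n in ("scene","top"):
    p=p if n=="scene" else read_camera(n)
    for d in cut_out("buckle",p):
        cs=max(cv2.findContours(d['region'].astype(np.uint8),0,1)[0],key=cv2.contourArea)
        q=ray(p,cs[:,0],15)[:,:2].astype(np.float32); mr=cv2.minAreaRect(q)
        print(n,round(d['confidence'],2),mr, np.array(cv2.boxPoints(mr)).round(1).tolist())
s=env.state();print(s['eef_pos'],s['ft_force'])
E
```

```text
scene 0.95 ((362.9151611328125, 105.50917053222656), (72.14327239990234, 92.4048843383789), 27.308815002441406) [[309.70001220703125, 130.0], [352.1000061035156, 47.900001525878906], [416.20001220703125, 81.0], [373.79998779296875, 163.10000610351562]]
scene 0.73 ((610.855224609375, 70.87510681152344), (93.70735168457031, 64.83672332763672), 86.44815063476562) [[575.5999755859375, 26.100000381469727], [640.2999877929688, 22.100000381469727], [646.0999755859375, 115.5999984741211], [581.4000244140625, 119.5999984741211]]
top 0.88 ((431.57122802734375, -51.68428039550781), (90.96392822265625, 63.17782974243164), 39.12297821044922) [[376.3999938964844, -55.900001525878906], [416.20001220703125, -104.9000015258789], [486.79998779296875, -47.5], [446.8999938964844, 1.5]]
[596.67316277  65.37060485 251.14649152] [1.33373729 0.89253167 0.33596332]
```

View pics/s5.png

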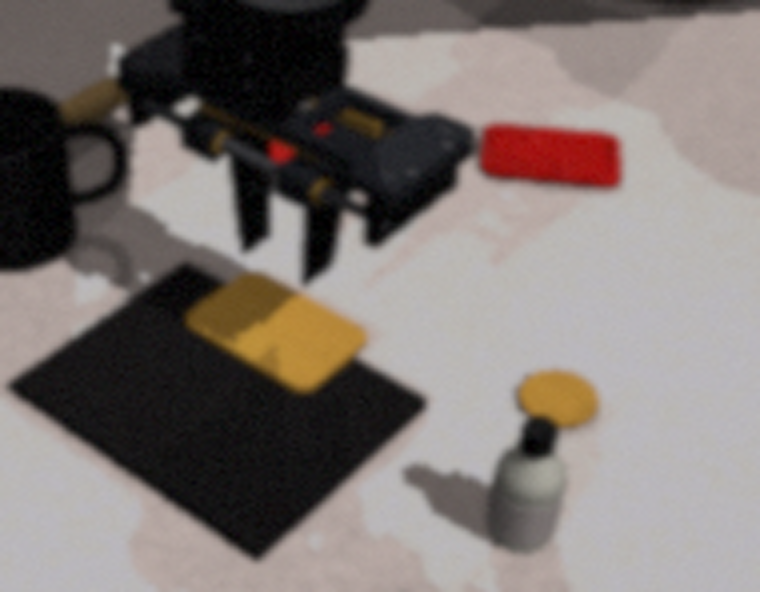

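The plate has flipped: its plain back is up at (277,332), it is square to the pad, and it overhangs the near edge a little. Now retracting, lowering to just above pad height, and pushing it on.

>>> {"method": "move_arm", "body": {"commands": [[[-0.5, 0.02, 0], 0, -0.2], [[-0.5, 0.02, 0], 0, -0.2], [[-0.5, 0.02, 0], 0, -0.2], [[-0.1, 0, 0], 0, -0.2], [[0, 0, 0], 0, -0.2], [[0, 0, -0.5], 0, -0.2], [[0, 0, -0.5], 0, -0.2], [[0, 0, -0.4], 0, -0.2], [[0, 0, -0.23], 0, -0.2], [[0, 0, 0], 0, -0.2], [[0, 0, 0], 0, -0.2]]}}

```text
t: 14.57
eef_pos: [549.2, 67.1, 202.2]
tcp_rot: [3.142, -0.0, 3.1]
ft_force: [0.8, 0.9, -0.1]
opening: 0.4
grip_force: 0.0
```

>>> {"method": "move_arm", "body": {"commands": [[[0.08, -0.003, 0], 0, -0.2], [[0.08, -0.003, 0], 0, -0.2], [[0.08, -0.003, 0], 0, -0.2], [[0.08, -0.003, 0], 0, -0.2], [[0.08, -0.003, 0], 0, -0.2], [[0.08, -0.003, 0], 0, -0.2], [[0.08, -0.003, 0], 0, -0.2], [[0.08, -0.003, 0], 0, -0.2], [[0.08, -0.003, 0], 0, -0.2], [[0.08, -0.003, 0], 0, -0.2], [[0.08, -0.003, 0], 0, -0.2]]}}

```text
t: 15.48
eef_pos: [575.2, 66.2, 202.2]
tcp_rot: [3.142, -0.0, 3.1]
ft_force: [-2.0, 1.1, 1.8]
opening: 0.402
grip_force: 1.0
```

>>> {"method": "move_arm", "body": {"commands": [[[0.07, -0.003, 0], 0, -0.2], [[0.07, -0.003, 0], 0, -0.2], [[0.07, -0.003, 0], 0, -0.2], [[0.07, -0.003, 0], 0, -0.2], [[0.07, -0.003, 0], 0, -0.2], [[0.07, -0.003, 0], 0, -0.2], [[0.07, -0.003, 0], 0, -0.2], [[0.07, -0.003, 0], 0, -0.2], [[0.07, -0.003, 0], 0, -0.2], [[0.07, -0.003, 0], 0, -0.2]]}}

```text
t: 16.32
eef_pos: [596.3, 65.3, 202.2]
tcp_rot: [3.142, 0.0, 3.1]
ft_force: [-1.7, -1.3, 1.1]
opening: 0.399
grip_force: 1.0
```

>>> {"method": "move_arm", "body": {"commands": [[[0.06, -0.002, 0], 0, -0.2], [[0.06, -0.002, 0], 0, -0.2], [[0.05, -0.002, 0], 0, -0.2], [[0, 0, 0], 0, -0.2], [[-0.2, 0, 0], 0, -0.2], [[-0.5, 0, 0], 0, -0.2], [[-0.5, 0, 0.1], 0, -0.2], [[-0.5, 0, 0.8], 0, -0.2], [[-0.5, 0, 0.8], 0, -0.2], [[-0.5, 0, 0.8], 0, -0.2], [[-0.5, 0, 0.8], 0, -0.2], [[-0.5, 0, 0.8], 0, -0.2], [[0, 0.5, 0.5], 0, -0.2], [[0, 0.8, 0.3], 0, -0.2], [[0, 0.8, 0], 0, -0.2], [[0, 0.8, 0], 0, -0.2], [[0, 0.8, 0], 0, -0.2], [[0, 0.8, 0], 0, -0.2], [[0, 0, 0], 0, -0.2]]}}

```text
t: 17.9
eef_pos: [489.7, 202.9, 349.3]
tcp_rot: [3.141, 0.001, 3.102]
ft_force: [-0.2, 0.4, -0.6]
opening: 0.4
grip_force: 0.0
```

```bash
python3 - <<'E'
from h import *
p=read_camera("top")
cv2.imwrite('pics/t9.png',cv2.resize(p['image'][90:290,130:380,::-1],None,fx=3,fy=3,interpolation=2))
for t,z in (("buckle",15),("pad",10),("mug",0),("dropper",0),("hammer",0),("blank",0)):
    for d in cut_out(t,p):
        cs=max(cv2.findContours(d['region'].astype(np.uint8),0,1)[0],key=cv2.contourArea)
        q=ray(p,cs[:,0],z)[:,:2].astype(np.float32); mr=cv2.minAreaRect(q)
        print(t,round(d['confidence'],2),np.round(d['at'],1), np.array(cv2.boxPoints(mr)).round(1).tolist())
s=env.state();print(s['eef_pos'],s['ft_force'])
E
```

```text
buckle 0.94 [240.3 163.7] [[614.5, 21.899999618530273], [676.2000122070312, 21.0], [677.5, 111.9000015258789], [615.7999877929688, 112.69999694824219]]
buckle 0.89 [290.8 253.8] [[378.6000061035156, -54.900001525878906], [416.6000061035156, -102.0999984741211], [486.70001220703125, -45.70000076293945], [448.70001220703125, 1.5]]
buckle 0.56 [226.6 287.4] [[304.6000061035156, 123.30000305175781], [346.5, 43.900001525878906], [399.6000061035156, 71.9000015258789], [357.70001220703125, 151.3000030517578]]
pad 0.86 [157.1 112. ] [[713.2999877929688, 221.89999389648438], [819.2000122070312, 184.8000030517578], [867.4000244140625, 322.3999938964844], [761.5, 359.5]]
pad 0.66 [237.2 152.4] [[589.5, -16.600000381469727], [734.9000244140625, -23.5], [743.5, 157.60000610351562], [598.0999755859375, 164.39999389648438]]
mug 0.57 [316.6 171.7] [[571.0, -86.4000015258789], [618.5, -195.10000610351562], [700.4000244140625, -159.3000030517578], [652.9000244140625, -50.599998474121094]]
dropper 0.75 [163.5 166.6] [[628.9000244140625, 233.8000030517578], [666.7000122070312, 233.3000030517578], [667.2000122070312, 276.5], [629.4000244140625, 277.0]]
hammer 0.76 [339.2 165.6] [[477.29998779296875, -229.3000030517578], [731.7999877929688, -237.60000610351562], [734.9000244140625, -141.1999969482422], [480.5, -133.0]]
hammer 0.48 [180.2 202.9] [[531.5, 195.89999389648438], [573.5999755859375, 195.5], [574.0, 238.0], [531.9000244140625, 238.39999389648438]]
blank 0.53 [178.  204.6] [[531.5, 196.0], [573.5999755859375, 195.5], [574.0, 240.39999389648438], [532.0, 240.8000030517578]]
[490.25145511 199.31466385 349.25578741] [-0.52085912 -1.24756791 -1.13080857]
```

View pics/t9.png

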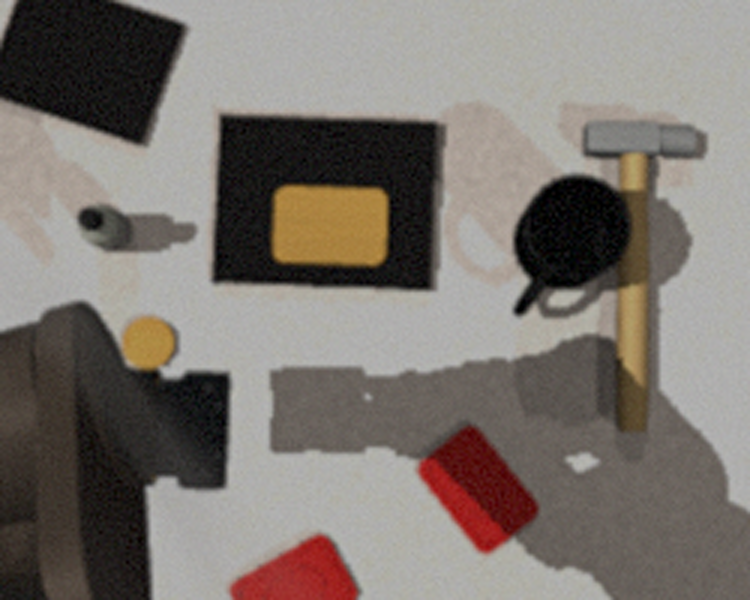

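The plate lies plain back up at (330,225), wholly on the large pad. Its near edge is about 19 mm inside the pad edge, the arm is clear, and the bystanders are where they were.

```bash
python3 -c "
from cell import env
print(env.job_done())"
```

```text
the job is handed in; nothing more can be done
None
```

The buckle plate is flipped inlaid face down and lies flat and wholly on the large pad. The arm is clear, the mug, bottle, hammer and blank look unmoved in the last picture, and the job is handed in at about 18 s of the 64 s allowed.

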